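# Put the washed lids back on their canisters

### The job

The washed canister lids are stacked on the drying stone: take the stack apart and close each of the four canisters with its own lid, the one of the same shape and size, wood right way up, seated level on the rim and square with the canister where it is square. Leave the canisters standing where they are, and do not disturb the mug and the pepper mill.

Things in the scene. Friction and masses are not known exactly. Their poses are not given: they have to be found in the camera images.
- large_square_lid: Plain bamboo lid, 68 x 68 mm square, 12 mm thick, with a 42 mm square white plug standing out 4 mm under its middle. At the start it lies lowest, on a grey drying stone 9 mm thick and 116 mm across, plug down. Origin: centre of the plug's underside; the wood spans 4 to 16 mm above it (grip it there, across its flat sides). z up; x and y square to its sides.
- large_round_lid: Plain bamboo lid, round, 60 mm in diameter, 12 mm thick, with a 34 mm round white plug standing out 4 mm under its middle. At the start it lies on the large square lid, plug down. Origin: centre of the plug's underside; the wood spans 4 to 16 mm above it (grip it there, across its diameter). z up.
- small_square_lid: Plain bamboo lid, 50 x 50 mm square, 12 mm thick, with a 25 mm square white plug standing out 4 mm under its middle. At the start it lies on the large round lid, plug down. Origin: centre of the plug's underside; the wood spans 4 to 16 mm above it (grip it there, across its flat sides). z up; x and y square to its sides.
- small_round_lid: Plain bamboo lid, round, 42 mm in diameter, 12 mm thick, with a 18 mm round white plug standing out 4 mm under its middle. At the start it lies on top of the stack, on the small square lid, plug down. Origin: centre of the plug's underside; the wood spans 4 to 16 mm above it (grip it there, across its diameter). z up.
- large_square_canister: Open empty jar of dark grey-blue stoneware, 66 mm square and 110 mm tall, with a square mouth 54 mm wide; loose, about 420 g. It takes the 68 mm square lid: the plug drops 4 mm into the mouth with about 6 mm to spare all round and the wood rests on the rim. Origin: centre of its underside; z up; x and y square to its sides.
- large_round_canister: Open empty jar of dark grey-blue stoneware, 58 mm in diameter and 100 mm tall, with a round mouth 46 mm wide; loose, about 320 g. It takes the 60 mm round lid: the plug drops 4 mm into the mouth with about 6 mm to spare all round and the wood rests on the rim. Origin: centre of its underside; z up.
- small_square_canister: Open empty jar of dark grey-blue stoneware, 48 mm square and 85 mm tall, with a square mouth 37 mm wide; loose, about 200 g. It takes the 50 mm square lid: the plug drops 4 mm into the mouth with about 6 mm to spare all round and the wood rests on the rim. Origin: centre of its underside; z up; x and y square to its sides.
- small_round_canister: Open empty jar of dark grey-blue stoneware, 72 mm tall, 52 mm in diameter below and narrowing to a 40 mm neck, with a round mouth 29 mm wide; loose, about 140 g. It takes the 42 mm round lid: the plug drops 4 mm into the mouth with about 6 mm to spare all round and the wood rests on the rim. Origin: centre of its underside; z up.
- mug: White mug, 80 mm across, 88 mm tall, with a handle, standing among the canisters; not part of the job. Origin: centre of its underside.
- pepper_mill: Dark wooden pepper mill, 50 mm across, 118 mm tall, standing among the canisters; not part of the job. Origin: centre of its underside.
Mind the look-alikes: they are no part of the job. Leave any pink or turquoise look-alike of the small_round_lid alone.

How it is judged (in metres and radians):
At the end, for the whole second after the job is handed in: Each lid on its own canister: plug in the mouth, centred within 9 mm, wood on the rim (3 mm), level within 0.08 rad, square lids within 0.26 rad of their canister's sides; canisters upright and within 30 mm of where they stood, all at rest; mug and pepper mill upright (horizontal distance between large_square_lid and large_square_canister below 0.009 m and z of large_square_lid in the frame of large_square_canister between 0.1025 and 0.109 m and angle between each of large_square_lid, large_square_canister, large_round_lid, large_round_canister, small_square_lid, small_square_canister, small_round_lid, small_round_canister's own z axis and vertical below 0.08 rad and distance of each of large_square_canister, large_round_canister, small_square_canister, small_round_canister from where it was at the start of the episode below 0.03 m and linear speed of each of large_square_lid, large_square_canister, large_round_lid, large_round_canister, small_square_lid, small_square_canister, small_round_lid, small_round_canister below 0.02 m/s and (angle between the x axis of large_square_lid and the x axis of large_square_canister, either way round below 0.26 rad or angle between the x axis of large_square_lid and the y axis of large_square_canister, either way round below 0.26 rad) and horizontal distance between large_round_lid and large_round_canister below 0.009 m and z of large_round_lid in the frame of large_round_canister between 0.0925 and 0.099 m and horizontal distance between small_square_lid and small_square_canister below 0.009 m and z of small_square_lid in the frame of small_square_canister between 0.0775 and 0.084 m and (angle between the x axis of small_square_lid and the x axis of small_square_canister, either way round below 0.26 rad or angle between the x axis of small_square_lid and the y axis of small_square_canister, either way round below 0.26 rad) and horizontal distance between small_round_lid and small_round_canister below 0.009 m and z of small_round_lid in the frame of small_round_canister between 0.0645 and 0.071 m and angle between each of mug, pepper_mill's own z axis and vertical below 0.1 rad); the robot touches nothing.
It fails at once if a canister is knocked over (angle between any of large_square_canister, large_round_canister, small_square_canister, small_round_canister's own z axis and vertical above 0.5 rad).
It fails at once if the mug is pushed more than 3 cm from its place or knocked over (distance of mug from where it was at the start of the episode above 0.03 m or angle between mug's own z axis and vertical above 0.5 rad).
It fails at once if the pepper mill is pushed more than 3 cm from its place or knocked over (distance of pepper_mill from where it was at the start of the episode above 0.03 m or angle between pepper_mill's own z axis and vertical above 0.5 rad).
It also fails if it takes over 109 s, if anything falls off the work surface, if the arm or the gripper's body presses on something with over 40 N, if the wrist force passes 120 N, or if a joint passes its speed limit or range.

### The arm

A 6-joint arm with a two-finger parallel gripper is mounted at the origin on the work surface. World frame = base frame: x ahead of the robot, y to its left, z up, the work surface at z = 0. Lengths are in m, angles in degrees, forces in N, time in s.
With the tool pointing down it reaches from about 0.325 to 0.75 m from the base axis. Payload 7.6 kg.
Tool frame: the origin (TCP) lies between the finger pads; the fingertips stand 14 mm ahead of it and the grasp point (between the pads) lies 5 mm behind it; z points along the fingers, y is the line along which they close (so a half turn about z gives the same grasp; the last joint's range is limited). The gripper opens to 85 mm and grips with 20 to 120 N. Pads are 22 mm wide; open, the fingers measure 114 mm over their backs; the gripper's body (76 mm by 85 mm) begins 54 mm behind the grasp point. The pads swing forward as they close: fully open they stand 13 mm farther back than shut.
Start: joints at [-68.199, 2.991, 80.254, -0, 96.75, -4.028], TCP at [0.229, -0.473, 0.245] pointing down, gripper open.
Joint ranges: [-166.34, 166.34], [-52.06, 124.39], [6.96, 135.62], [-60.46, 240.46], [14.63, 156.25], [-167.68, 167.68]. Speed limits (degrees/s): [147.25, 147.25, 172.46, 180, 180, 180].

### API

Orientations are given as a 3x3 rotation matrix whose columns are the frame's x, y, z axes.
In Python, from rig import * gives the robot as it stands.
- The arm moves only by the tool play_rows, never from a script. Its arguments are lists of equal length, an entry for each row: "slide": the shift along the tool's x, y, z in parts of the range, where 1.0 means 750 mm, a list of three; "delta_rot": the turn, a rotation vector about the tool's x, y, z in a scale on which 1.0 is 90 degrees, a list of three. A call has 1 to 20 rows; each row is the pose to reach, as a shift and turn from the pose commanded when the call began, along the tool's axes at that moment; what a row does not reach only later rows make up. A row lasts 1/8 s, in which the tool goes at most 62.5 mm and 10.7 degrees, less where a joint would pass 70% of its speed; a pose out of reach is approached as far as the arm can. A call with a gripper value outside its range is refused whole. "gripper" is the opening, from -1 (shut) to 1 (fully open), set as the call begins (left out, the last holds). The fingers move at their own pace and stop on an object; "grip_force" is the grip in N (left out, the last holds). Time passes only in rows, so rows that repeat a pose let the fingers close. It gives the time, the measured TCP pose, the force, the opening and the grip force at its end, in the units of the state.
- sense(): the state, without advancing time (a new reading comes with each control period).
- read_camera(name): name is "scene" or "top" or "wrist"; returns (picture, depth): 384x512x3 uint8, red, green, blue; 384x512 float32, m along the optical axis (not along the pixel's ray), 0 where there is no reading.
- calibration(name): a dict with "fx", "fy", "cx", "cy" (pixels), "dist_coeffs" ([k1, k2, p1, p2, k3] as OpenCV has them; the pictures are not rectified), "world_to_cam" (4x4, takes a point from world to camera coordinates); the wrist camera has in their place "hand_eye" (4x4, takes a point from camera to tool coordinates, whose origin is the TCP and whose axes are the flange's). Camera axes: x right, y up, looking along -z (the intrinsics and any distortion apply to the point x, -y, -z); pixel columns grow to the right and rows downward; lengths in m; the calibration is good to about 2 mm. A picture is of the moment at which its call begins: read the wrist's pose just before it. calibration takes no time and is no camera call.
- sign_off(): hands the job in; it is judged then, once.
Trained networks look in the newest picture that a camera, given by its name, has taken for a name from the list of things; names that differ only in an ending like _2 or _b are one class to them, and where a whole thing is asked for, a point or a joint stands for the part that bears it (a point fixed in the world has none). Each returns a list of dicts, best first, with "score" (0 to 1); they miss things now and then, are a little off and sometimes report something else, mostly with a low value. They report only what shows in the picture. A call takes as long as a camera call. They do not tell look-alikes from the thing itself.
- outline_of(camera, query): "region" (384x512 bool, what is visible of it) and "extent" ([left, top, width, height] as shares, 0 to 1, of the picture: columns of its width, rows of its height, round what is visible of it).
- tip_of(camera, query): "centre" ([row, column] as shares, 0 to 1, of the picture: columns of its width, rows of its height: a listed point, or the origin of a listed thing).
The state is a dict: "t": time; "joint_positions": joint angles; "joint_vel": joint speeds; "tau": joint torques, N m; "tool_pos": TCP position; "tcp_rot": TCP orientation; "force": force on the tool from outside, world axes, zero at the start; "moment": the same for the moment, N m; "opening": finger opening in m; "gripper_force": force on a finger pad.
Only numpy, scipy, OpenCV 4.12 (cv2) and the standard library are available. Lean on these libraries where they do the work, as an engineer would, in place of code of your own. Each camera call takes 0.05 s, during which the arm holds its last target. There are 200 camera calls.

## Working session

There is one attempt and no reset: what is moved stays moved. The work goes in short steps, Python scripts to look and compute and a tool call to move; the robot and the scene stay as the last step left them, time stands still between calls to the robot, and variables do not carry over. Pictures are saved under pics/ and viewed, at most 14 in all, crops included, and the job is handed in when it is done.

Besides the shell and the picture viewer there is one more tool, called after ">>>" as name(argument=value, ...) on one line, values as JSON. play_rows: Moves the arm, as the interface text tells. Its arguments: {"type":"object","properties":{"slide":{"type":"array","items":{"type":"array","items":{"type":"number"}}},"delta_rot":{"type":"array","items":{"type":"array","items":{"type":"number"}}},"gripper":{"type":"number"},"grip_force":{"type":"number"}},"required":["slide","delta_rot"]}

```bash
mkdir -p pics; ls; cat > h.py <<'E'
from rig import *
import numpy as np, cv2
def world(cam,depth,st=None):
    c=calibration(cam); K=np.array([[c['fx'],0,c['cx']],[0,c['fy'],c['cy']],[0,0,1.]])
    h,w=depth.shape; u,v=np.meshgrid(np.arange(w),np.arange(h))
    p=cv2.undistortPoints(np.stack([u,v],-1).reshape(-1,1,2).astype(float),K,np.array(c['dist_coeffs'])).reshape(h,w,2)
    P=np.stack([p[...,0]*depth,-p[...,1]*depth,-depth,np.ones_like(depth)],-1)
    if cam=='wrist':
        T=np.eye(4);T[:3,:3]=st['tcp_rot'];T[:3,3]=st['tool_pos'];M=T@np.array(c['hand_eye'])
    else: M=np.linalg.inv(np.array(c['world_to_cam']))
    W=P@M.T; W[depth<=0]=np.nan
    return W[...,:3]
E
python3 - <<'E'
from h import *
s=sense();print(s['t'],s['tool_pos'],np.round(s['tcp_rot'],3),s['opening'])
ims=[]
for n in('top','scene'):
    im,d=read_camera(n);W=world(n,d);np.save(n+'.npy',W);cv2.imwrite(f'{n}.png',im[...,::-1]);cv2.imwrite(f'pics/{n}0.png',cv2.resize(im[...,::-1],(800,600)))
    for q in 'large_square_lid large_round_lid small_square_lid small_round_lid large_square_canister large_round_canister small_square_canister small_round_canister mug pepper_mill'.split():
        for r in outline_of(n,q)[:3]:
            m=r['region']; P=W[m]; P=P[~np.isnan(P[:,0])]
            if len(P)<5: continue
            zt=np.percentile(P[:,2],95);Q=P[P[:,2]>zt-.006]
            print(n,q,round(r['score'],2),'px',np.argwhere(m).mean(0).round(),len(P),'z',zt.round(4),'c',((Q.max(0)+Q.min(0))/2).round(4),'ext',np.ptp(Q,0).round(3))
E
```

```text
pics
0.0 [ 0.22864977 -0.47226883  0.24446186] [[ 0.9    0.436 -0.001]
 [ 0.436 -0.9    0.001]
 [ 0.    -0.002 -1.   ]] 0.08566699692269544
top large_square_lid 0.59 px [221. 321.] 208 z 0.0288 c [ 0.4631 -0.1725  0.0273] ext [0.067 0.065 0.009]
top large_round_lid 0.46 px [220. 319.] 18 z 0.0446 c [ 0.4665 -0.1555  0.0423] ext [0.045 0.017 0.006]
top small_square_lid 0.54 px [221. 329.] 167 z 0.06 c [ 0.4624 -0.1741  0.0621] ext [0.059 0.058 0.016]
top small_round_lid 0.76 px [216. 330.] 259 z 0.0763 c [ 0.4634 -0.1713  0.0741] ext [0.038 0.04  0.008]
top small_round_lid 0.72 px [269. 277.] 246 z 0.0199 c [ 0.3447 -0.0561  0.0179] ext [0.039 0.038 0.008]
top small_round_lid 0.55 px [171. 118.] 482 z 0.0737 c [0.5682 0.3258 0.0723] ext [0.038 0.037 0.009]
top large_square_canister 0.94 px [216. 183.] 1079 z 0.1117 c [0.4578 0.1608 0.111 ] ext [0.078 0.078 0.01 ]
top large_round_canister 0.17 px [221. 328.] 224 z 0.0699 c [ 0.4629 -0.1711  0.071 ] ext [0.039 0.04  0.011]
top small_square_canister 0.61 px [168. 381.] 669 z 0.0865 c [ 0.586  -0.3017  0.0847] ext [0.061 0.062 0.008]
top 
[... 980 characters left out ...]
0. 311.] 1937 z 0.1108 c [0.4609 0.159  0.1092] ext [0.084 0.079 0.009]
scene large_round_canister 0.88 px [231. 295.] 1474 z 0.1006 c [0.6167 0.0187 0.099 ] ext [0.058 0.056 0.009]
scene small_square_canister 0.74 px [287. 129.] 1623 z 0.0856 c [ 0.5908 -0.303   0.0836] ext [0.062 0.065 0.008]
scene small_round_canister 0.59 px [176. 395.] 730 z 0.0725 c [0.5717 0.3238 0.0712] ext [0.036 0.041 0.009]
scene mug 0.92 px [189. 251.] 2126 z 0.0881 c [ 0.4695 -0.0059  0.0864] ext [0.081 0.08  0.009]
scene mug 0.24 px [295. 225.] 1174 z 0.1182 c [ 0.6832 -0.1621  0.1165] ext [0.028 0.03  0.008]
scene pepper_mill 0.84 px [296. 224.] 1137 z 0.1182 c [ 0.683  -0.1625  0.1165] ext [0.028 0.029 0.008]
```

View pics/top0.png

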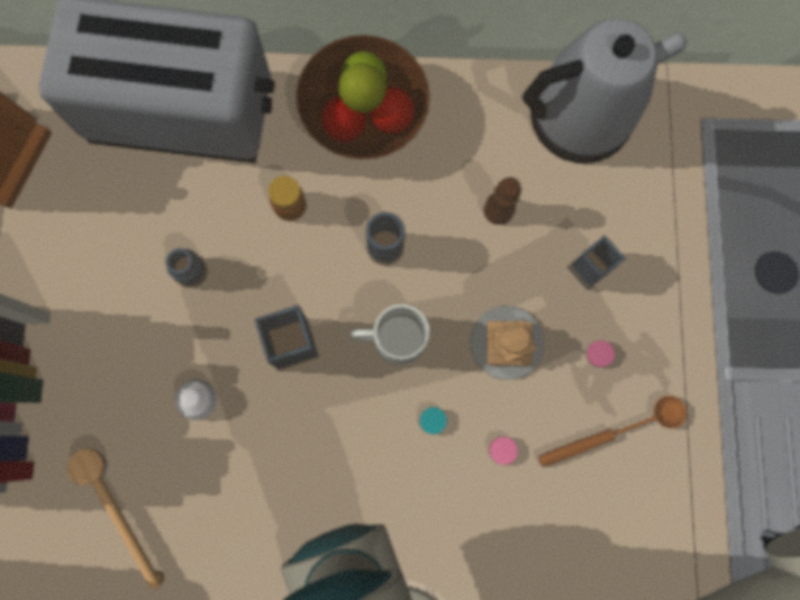

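View pics/scene0.png

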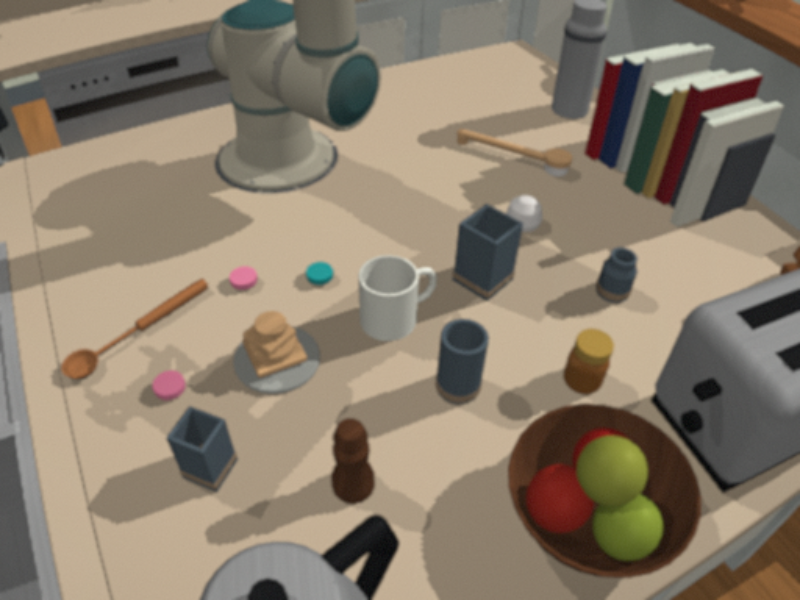

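```bash
python3 - <<'E'
from h import *
im=cv2.imread('top.png');cv2.imwrite('pics/crop.png',cv2.resize(im[170:300,245:405],(800,650))[:600])
for n in('top','scene'):
    W=np.load(n+'.npy')
    def feat(name,c,r,z0,z1):
        m=(np.hypot(W[...,0]-c[0],W[...,1]-c[1])<r)&(W[...,2]>z0)&(W[...,2]<z1)
        P=W[m]; 
        if len(P)<8: print(n,name,len(P));return
        rect=cv2.minAreaRect(P[:,:2].astype(np.float32)*1000); cc,rr=cv2.minEnclosingCircle(P[:,:2].astype(np.float32)*1000)
        print(n,name,len(P),'z',np.median(P[:,2]).round(4),'rect',np.round(rect[0],1),np.round(rect[1],1),round(rect[2],1),'circ',np.round(cc,1),round(rr,1))
    feat('LSC',(.459,.16),.06,.105,.115)
    feat('LRC',(.617,.019),.05,.095,.105)
    feat('SSC',(.588,-.302),.05,.08,.09)
    feat('SRC',(.57,.325),.045,.068,.077)
    feat('SRlid',(.464,-.172),.06,.069,.08)
    feat('SSlid',(.464,-.172),.06,.053,.065)
    feat('LRlid',(.464,-.172),.06,.038,.049)
    feat('LSlid',(.464,-.172),.06,.022,.033)
    feat('mug',(.468,-.006),.08,.03,.095)
    feat('mill',(.681,-.161),.05,.03,.125)
E
```

```text
top LSC 317 z 0.1101 rect [458.5 161.4] [66.5 66.3] 19.6 circ [458.4 160.8] 44.9
top LRC 198 z 0.1002 rect [613.5  20.9] [56.  55.8] 52.3 circ [614.8  20.8] 29.0
top SSC 190 z 0.0847 rect [ 586.3 -301.9] [47.8 49.5] 40.6 circ [ 587.2 -302.3] 32.0
top SRC 120 z 0.0722 rect [568.3 325.8] [37.9 37. ] 2.8 circ [568.1 325.4] 19.9
top SRlid 256 z 0.0735 rect [ 464.6 -171.4] [40. 40.] 1.1 circ [ 464.2 -171.5] 20.9
top SSlid 182 z 0.0568 rect [ 462.4 -175.1] [49.6 50.8] 23.5 circ [ 461.5 -174.5] 33.1
top LRlid 67 z 0.0416 rect [ 466.4 -171.2] [54.5 58.6] 72.6 circ [ 465.4 -173.7] 30.1
top LSlid 261 z 0.0257 rect [ 462.8 -172.1] [67.3 68.1] 89.5 circ [ 462.2 -173.2] 46.4
top mug 490 z 0.0771 rect [460.6   6.4] [ 78.9 105. ] 30.4 circ [467.8  12.9] 57.3
top mill 402 z 0.0871 rect [ 677.8 -157.4] [43.  35.2] 57.2 circ [ 679.9 -159.5] 22.2
scene LSC 311 z 0.11 rect [461.  160.9] [68.3 68.5] 21.1 circ [461.5 160.9] 45.1
scene LRC 299 z 0.0997 rect [616.5  19.6] [56.7 56.5] 69.2 circ [616.1  20.4] 29.6
scene SSC 363 z 0.0845 rect [ 588.4 -303.2] [49.8 49.5] 41.8 circ [ 589.7 -302.7] 32.7
scene SRC 108 z 0.0717 rect [571.7 323.4] [38.3 36.1] 64.1 circ [572.4 323.6] 20.6
scene SRlid 263 z 0.0732 rect [ 465.7 -172.5] [37.9 41.2] 69.8 circ [ 465.2 -172.9] 21.1
scene SSlid 237 z 0.057 rect [ 464.1 -176. ] [51.4 50.2] 26.2 circ [ 464.1 -176.2] 33.3
scene LRlid 166 z 0.0411 rect [ 479.8 -180.4] [58.2 33.5] 70.8 circ [ 469.  -176.7] 29.1
scene LSlid 276 z 0.0248 rect [ 467.1 -173.3] [67.6 66.6] 0.7 circ [ 465.1 -173.3] 45.7
scene mug 1549 z 0.0648 rect [464.3   3.4] [ 79.8 104.3] 30.5 circ [470.2  10.3] 56.8
scene mill 928 z 0.085 rect [ 686.6 -163. ] [40.9 35. ] 62.4 circ [ 684.  -161.2] 21.1
```

View pics/crop.png

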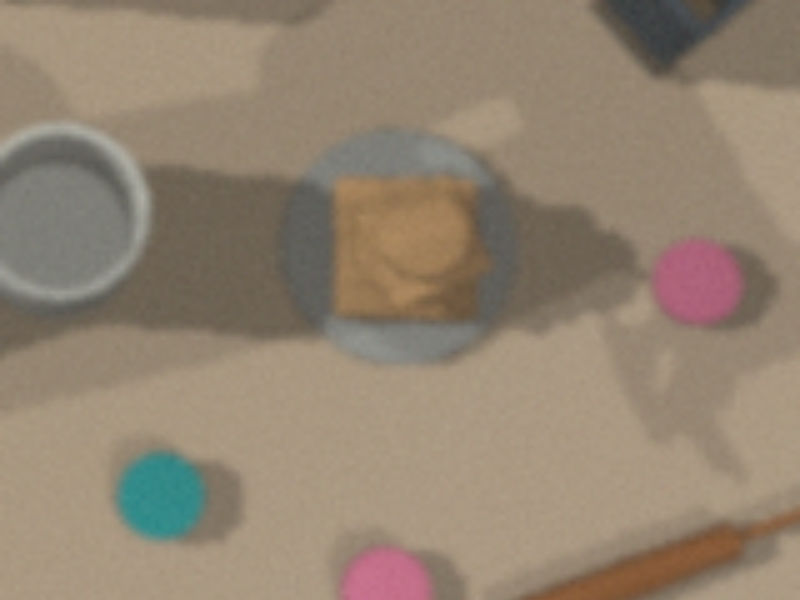

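Candidates for small_round_lid in the top picture (800x600 px): the bamboo lid on the stack (515,338), the pink lids (600,353) and (503,450), the turquoise lid (433,420), and the orange jar top (285,190). By the description it is the bamboo one at (515,338), and the crop confirms it (bare wood, on top of the stack at crop (430,235)). The scene view shows the same stack at (270,345). The canisters in the top view are LSC (287,337), LRC (386,237), SSC (597,262) and SRC (185,267).

Units first: shifts go in shares of 750 mm and turns go in shares of 90 degrees. So 344 mm is 0.4587, -168 mm is -0.224.

>>> play_rows(slide=[[0.4587,-0.224,0.0333],[0.4587,-0.224,0.0333],[0.4587,-0.224,0.0333],[0.4587,-0.224,0.0333],[0.4587,-0.224,0.0333],[0.4587,-0.224,0.0333],[0.4587,-0.224,0.0333],[0.4587,-0.224,0.0333],[0.4587,-0.224,0.0333]], delta_rot=[[0,0,0],[0,0,0],[0,0,0],[0,0,0],[0,0,0],[0,0,0],[0,0,0],[0,0,0],[0,0,0]], gripper=0.0)

```text
t: 2.22
tool_pos: [0.4647, -0.1726, 0.2205]
tcp_rot: [[0.901, 0.434, 0.0], [0.434, -0.901, -0.0], [-0.0, 0.0, -1.0]]
force: [0.7, -0.3, 0.3]
opening: 0.0425
gripper_force: 0.0
```

```bash
cat >> h.py <<'E'
def rel(x,y,z,ang=None):
    "target mm (tip z at TCP), ang=direction of tool y in world deg mod 180 -> slide, delta z-turn"
    s=sense();R=np.array(s['tcp_rot']);p=np.array(s['tool_pos'])*1000
    sl=R.T@(np.array([x,y,z])-p); a=np.degrees(np.arctan2(R[1,1],R[0,1]))
    dz=0 if ang is None else -((ang-a+90)%180-90)
    tilt=R.T@np.cross(R[:,2],[0,0,-1])*57.3
    print('t',round(s['t'],2),'pos',p.round(1),'yang',a.round(1),'tilt',tilt.round(2),'F',np.round(s['force'],1),'open',round(s['opening']*1000,1),'gf',round(s['gripper_force'],1),'\n slide',sl.round(1),'dz',round(dz,1),'j6',np.round(s['joint_positions'][5]))
def feat(W,name,c,r,z0,z1):
    m=(np.hypot(W[...,0]-c[0],W[...,1]-c[1])<r)&(W[...,2]>z0)&(W[...,2]<z1)
    P=W[m]
    if len(P)<8: print(name,len(P));return
    rect=cv2.minAreaRect(P[:,:2].astype(np.float32)*1000); cc,rr=cv2.minEnclosingCircle(P[:,:2].astype(np.float32)*1000)
    print(name,len(P),'z',np.median(P[:,2]).round(4),'rect',np.round(rect[0],1),np.round(rect[1],1),round(rect[2],1),'circ',np.round(cc,1),round(rr,1))
def stack(W):
    for n,a,b in(('SR',.069,.08),('SS',.053,.065),('LR',.038,.049),('LS',.022,.033)): feat(W,n,(.465,-.173),.06,a,b)
E
python3 - <<'E'
from h import *
s=sense();im,d=read_camera('wrist');W=world('wrist',d,s)
cv2.imwrite('pics/w0.png',cv2.resize(im[...,::-1],(800,600)))
rel(465,-172,80,-65)
stack(W)
# fingers in tool frame
R=np.array(s['tcp_rot']);T=(W-s['tool_pos'])@R
m=(d>0)&(T[...,2]<.04)
P=T[m]*1000
print(len(P)); 
for sg in(1,-1):
    Q=P[P[:,1]*sg>0]
    if len(Q): print(sg,Q.min(0).round(1),Q.max(0).round(1)); q=Q[Q[:,2]>np.percentile(Q[:,2],97)];print(q.mean(0))
E
```

```text
t 2.27 pos [ 464.6 -172.7  220.5] yang -64.3 tilt [0.03 0.   0.  ] F [ 0.   0.1 -0.5] open 42.7 gf 0.0 
 slide [  0.6  -0.5 140.5] dz 0.7 j6 40.0
SR 1320 z 0.0736 rect [ 465.2 -170.3] [40.8 40. ] 25.0 circ [ 465.  -170.4] 20.9
SS 819 z 0.0573 rect [ 463.5 -174. ] [50.1 49.9] 24.2 circ [ 463.8 -173.3] 33.7
LR 353 z 0.0415 rect [ 475.1 -170.1] [41.  59.8] 20.2 circ [ 469.7 -172.2] 30.7
LS 952 z 0.0254 rect [ 463.9 -171.3] [67.9 68.4] 89.5 circ [ 464.2 -171.1] 46.5
35823
1 [-12.5   0.1 -84.3] [22.  64.8 11.9]
[ 6.37300695 23.96023306 -0.264925  ]
-1 [-12.3 -67.1 -84.8] [22.3 -0.  11.4]
[  6.33406095 -26.31095666  -0.49756228]
```

View pics/w0.png

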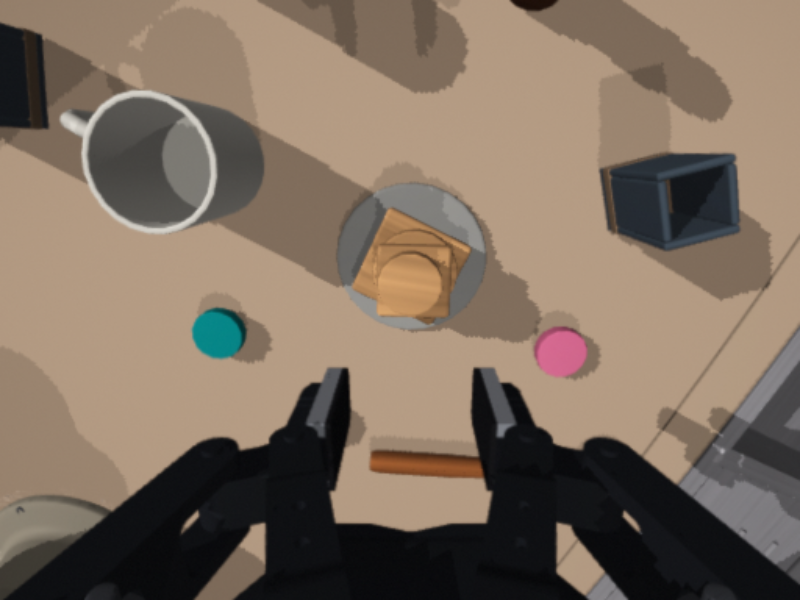

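The wrist picture shows the stack at (412,260), mug (155,165), small square canister (665,195), turquoise (218,333) and pink (560,352); the way down is free.

>>> play_rows(slide=[[0.0013,-0.0013,0.08],[0.0013,-0.0013,0.1467],[0.0013,-0.0013,0.18],[0.0013,-0.0013,0.196],[0.0013,-0.0013,0.196]], delta_rot=[[0,0,0],[0,0,0],[0,0,0],[0,0,0],[0,0,0]], gripper=0.35)

```text
t: 2.9
tool_pos: [0.4654, -0.1708, 0.0734]
tcp_rot: [[0.901, 0.435, -0.0], [0.435, -0.901, -0.0], [-0.0, -0.0, -1.0]]
force: [-0.0, -0.6, -0.0]
opening: 0.0576
gripper_force: 0.0
```

>>> play_rows(slide=[[0,0,0],[0,0,0],[0,0,0],[0,0,0]], delta_rot=[[0,0,0],[0,0,0],[0,0,0],[0,0,0]], gripper=-0.2, grip_force=25)

```text
t: 3.4
tool_pos: [0.4666, -0.1707, 0.075]
tcp_rot: [[0.9, 0.436, 0.003], [0.436, -0.9, -0.002], [0.002, 0.003, -1.0]]
force: [-0.5, -0.4, 6.3]
opening: 0.0406
gripper_force: 25.7
```

Scaled: -120 mm is -0.16, -110 mm is -0.1467.

>>> play_rows(slide=[[0,0,-0.0133],[0,0,-0.0533],[0,0,-0.1067],[0,0,-0.1467],[0,0,-0.16]], delta_rot=[[0,0,0],[0,0,0],[0,0,0],[0,0,0],[0,0,0]])

```text
t: 4.03
tool_pos: [0.4663, -0.1703, 0.1957]
tcp_rot: [[0.9, 0.436, 0.003], [0.436, -0.9, -0.002], [0.002, 0.003, -1.0]]
force: [-0.5, -0.1, -0.1]
opening: 0.0407
gripper_force: 25.4
```

```bash
python3 - <<'E'
from h import *
s=sense();im,d=read_camera('wrist');W=world('wrist',d,s)
cv2.imwrite('pics/w1.png',cv2.resize(im[...,::-1],(800,600)))
rel(569.5,324.8,200,-64)
stack(W)
R=np.array(s['tcp_rot']);T=(W-s['tool_pos'])@R*1000
m=(d>0)&(abs(T[...,1])<18)&(abs(T[...,0])<40)&(abs(T[...,2])<40)
P=T[m];print(len(P),P.min(0).round(1),P.max(0).round(1),np.median(P,0).round(1))
E
```

```text
t 4.08 pos [ 466.3 -170.3  195.6] yang -64.2 tilt [ 0.15 -0.13  0.  ] F [ 0.1 -0.1  0.4] open 40.5 gf 25.4 
 slide [ 308.7 -400.6   -4.7] dz -0.2 j6 40.0
SR 0
SS 2501 z 0.0575 rect [ 463.7 -173.7] [50. 50.] 24.2 circ [ 463.6 -173.6] 33.6
LR 413 z 0.0415 rect [ 475.1 -170.3] [41.  58.9] 20.1 circ [ 468.3 -172.4] 30.3
LS 1073 z 0.0254 rect [ 464.  -171.4] [68.  68.2] 89.3 circ [ 464.7 -170.6] 46.2
4506 [-21.8 -18.   -0.5] [20.  18.  13.4] [ 2.3 -0.5  1.5]
```

View pics/w1.png

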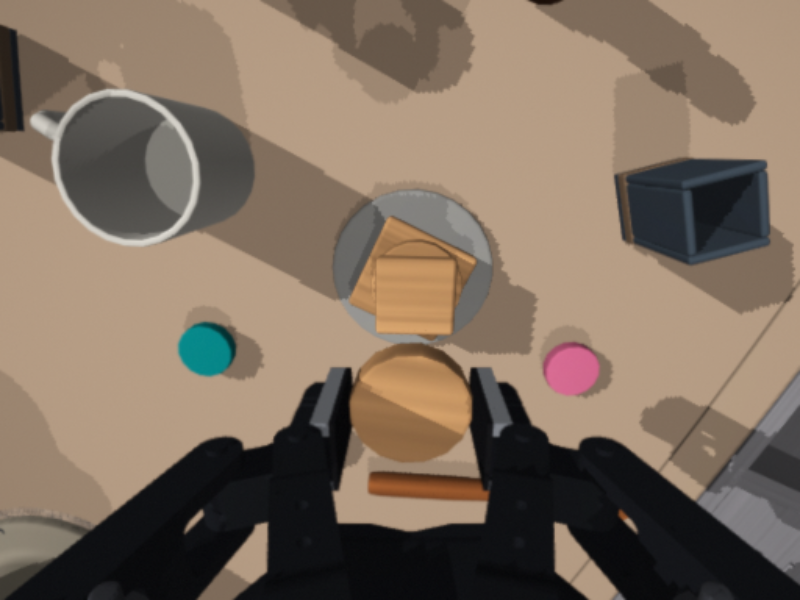

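The small round lid is held centrally between the pads at (410,400), and the stack beneath is undisturbed at (412,290). Next is the small round canister, stopping just short of it to measure.

Scaled: -400 mm is -0.5333, 250 mm is 0.3333.

>>> play_rows(slide=[[0.0133,-0.0213,-0.0067],[0.0467,-0.0733,-0.0067],[0.0867,-0.1333,-0.0067],[0.12,-0.1933,-0.0067],[0.16,-0.2533,-0.0067],[0.1933,-0.3133,-0.0067],[0.2333,-0.3733,-0.0067],[0.2667,-0.4333,-0.0067],[0.3,-0.4867,-0.0067],[0.3267,-0.52,-0.0067],[0.3333,-0.5333,-0.0067],[0.3333,-0.5333,-0.0067]], delta_rot=[[0,0,0],[0,0,0],[0,0,0],[0,0,0],[0,0,0],[0,0,0],[0,0,0],[0,0,0],[0,0,0],[0,0,0],[0,0,0],[0,0,0]])

```text
t: 5.58
tool_pos: [0.5156, 0.2991, 0.1972]
tcp_rot: [[0.9, 0.437, -0.002], [0.437, -0.9, -0.001], [-0.002, 0.0, -1.0]]
force: [0.8, 0.1, -0.2]
opening: 0.041
gripper_force: 25.4
```

```bash
cat >> h.py <<'E'
def wr():
    s=sense();im,d=read_camera('wrist');W=world('wrist',d,s);return s,im,d,W
def held(s,d,W,hy=18):
    T=(W-s['tool_pos'])@np.array(s['tcp_rot'])*1000
    m=(d>0)&(abs(T[...,1])<hy)&(abs(T[...,0])<45)&(abs(T[...,2])<30)
    P=T[m];print('held',len(P),P.min(0).round(1),P.max(0).round(1),np.median(P,0).round(1))
E
python3 - <<'E'
from h import *
s,im,d,W=wr(); held(s,d,W)
W[...,2][np.linalg.norm(W-s['tool_pos'],axis=-1)<.06]=9
feat(W,'SRC',(.57,.325),.045,.068,.077)
rel(569.5,324.8,85.4)
E
```

```text
held 4499 [-21.9 -18.   -0.9] [19.6 18.  13.7] [ 2.2 -0.5  1.5]
SRC 799 z 0.0724 rect [569.8 325.8] [39. 39.] 24.4 circ [569.9 326. ] 20.0
t 5.62 pos [515.9 298.4 197.6] yang -64.2 tilt [0.02 0.08 0.  ] F [ 0.1 -1.  -0.3] open 40.7 gf 25.4 
 slide [ 59.9  -0.5 112.1] dz 0 j6 91.0
```

Scaled: 112 mm is 0.1493, 61.5 mm is 0.082.

>>> play_rows(slide=[[0.0333,0,0],[0.0667,-0.0007,0],[0.082,-0.0007,0.0133],[0.082,-0.0007,0.0667],[0.082,-0.0007,0.1133],[0.082,-0.0007,0.1333],[0.082,-0.0007,0.1413],[0.082,-0.0007,0.1467],[0.082,-0.0007,0.1493],[0.082,-0.0007,0.1493]], delta_rot=[[0,0,0],[0,0,0],[0,0,0],[0,0,0],[0,0,0],[0,0,0],[0,0,0],[0,0,0],[0,0,0],[0,0,0]])

```text
t: 6.88
tool_pos: [0.5718, 0.3262, 0.087]
tcp_rot: [[0.9, 0.436, 0.001], [0.436, -0.9, 0.0], [0.001, 0.0, -1.0]]
force: [0.3, -0.6, -0.9]
opening: 0.0407
gripper_force: 25.4
```

```bash
python3 - <<'E'
from h import *
rel(569.8,325.6,85.4)
E
```

```text
t 6.88 pos [571.8 326.2  87. ] yang -64.2 tilt [ 0.01 -0.06  0.  ] F [ 0.3 -0.6 -0.9] open 40.7 gf 25.4 
 slide [-2.1 -0.3  1.5] dz 0 j6 91.0
```

Scaled: 2 mm is 0.0027, -1 mm is -0.0013.

>>> play_rows(slide=[[-0.0013,0,0.0013],[-0.0013,0,0.0027],[-0.0013,0,0.0027]], delta_rot=[[0,0,0],[0,0,0],[0,0,0]])

```text
t: 7.25
tool_pos: [0.5711, 0.3259, 0.0859]
tcp_rot: [[0.9, 0.436, 0.002], [0.436, -0.9, 0.001], [0.002, 0.0, -1.0]]
force: [-2.4, 0.0, 6.2]
opening: 0.0409
gripper_force: 25.8
```

Scaled: -120 mm is -0.16, -110 mm is -0.1467.

>>> play_rows(slide=[[0,0,0],[0,0,0],[0,0,0],[0,0,-0.0267],[-0.0133,0,-0.08],[-0.0533,0,-0.1467],[-0.08,0,-0.16],[-0.08,0,-0.16]], delta_rot=[[0,0,0],[0,0,0],[0,0,0],[0,0,0],[0,0,0],[0,0,0],[0,0,0],[0,0,0]], gripper=0.45)

```text
t: 8.25
tool_pos: [0.5167, 0.2996, 0.2076]
tcp_rot: [[0.9, 0.436, 0.004], [0.436, -0.9, 0.002], [0.005, 0.0, -1.0]]
force: [0.5, -0.0, -0.3]
opening: 0.0614
gripper_force: 0.0
```

```bash
python3 - <<'E'
from h import *
s,im,d,W=wr(); feat(W,'SRlid placed',(.57,.3255),.045,.079,.09)
m=(np.hypot(W[...,0]-.57,W[...,1]-.3255)<.018)&(W[...,2]<.1);P=W[m]
A=np.c_[P[:,:2],np.ones(len(P))];print(np.linalg.lstsq(A,P[:,2],rcond=None)[0])
rel(463.6,-174,190,-65.8)
E
```

```text
SRlid placed 1838 z 0.0846 rect [569.1 326.4] [40.8 40.6] 25.7 circ [569.4 326.4] 20.8
[-0.00076599  0.00172833  0.08448539]
t 8.3 pos [516.9 299.6 205.8] yang -64.2 tilt [ 0.   -0.13  0.  ] F [-0.2 -0.3 -0.6] open 61.5 gf 0.0 
 slide [-254.4  403.1   15.2] dz 1.6 j6 91.0
```

Scaled: 403 mm is 0.5373, -254 mm is -0.3387, 1.6 degrees is 0.0178.

>>> play_rows(slide=[[-0.0267,0.04,0.02],[-0.0667,0.1067,0.02],[-0.1133,0.1733,0.02],[-0.1533,0.24,0.02],[-0.1933,0.3067,0.02],[-0.2333,0.3733,0.02],[-0.28,0.44,0.02],[-0.3133,0.4933,0.02],[-0.3387,0.5373,0.02],[-0.3387,0.5373,0.08],[-0.3387,0.5373,0.1467],[-0.3387,0.5373,0.18],[-0.3387,0.5373,0.196],[-0.3387,0.5373,0.196]], delta_rot=[[0,0,0],[0,0,0.0056],[0,0,0.0111],[0,0,0.0178],[0,0,0.0178],[0,0,0.0178],[0,0,0.0178],[0,0,0.0178],[0,0,0.0178],[0,0,0.0178],[0,0,0.0178],[0,0,0.0178],[0,0,0.0178],[0,0,0.0178]], gripper=0.6)

```text
t: 10.05
tool_pos: [0.4636, -0.1739, 0.0568]
tcp_rot: [[0.912, 0.41, -0.001], [0.41, -0.912, 0.001], [-0.001, -0.001, -1.0]]
force: [-0.2, -0.1, -0.1]
opening: 0.0683
gripper_force: 0.0
```

```bash
python3 - <<'E'
from h import *
rel(463.6,-173.8,58.5,-65.8)
E
```

```text
t 10.05 pos [ 463.6 -173.9   56.8] yang -65.8 tilt [-0.06  0.06  0.  ] F [-0.2 -0.1 -0.1] open 68.3 gf 0.0 
 slide [ 0.1 -0.1 -1.7] dz 0.0 j6 41.0
```

Scaled: -2 mm is -0.0027.

>>> play_rows(slide=[[0,0,-0.0027],[0,0,-0.0027],[0,0,-0.0027],[0,0,-0.0027]], delta_rot=[[0,0,0],[0,0,0],[0,0,0],[0,0,0]], gripper=0.0)

```text
t: 10.55
tool_pos: [0.4646, -0.1743, 0.061]
tcp_rot: [[0.912, 0.41, 0.003], [0.41, -0.912, -0.001], [0.002, 0.002, -1.0]]
force: [-0.5, 1.1, 5.1]
opening: 0.0489
gripper_force: 26.5
```

Scaled: -140 mm is -0.1867, -120 mm is -0.16.

>>> play_rows(slide=[[0,0,-0.0133],[0,0,-0.0533],[0,0,-0.1067],[0,0,-0.16],[0,0,-0.1867],[0,0,-0.1867]], delta_rot=[[0,0,0],[0,0,0],[0,0,0],[0,0,0],[0,0,0],[0,0,0]])

```text
t: 11.3
tool_pos: [0.4642, -0.1742, 0.2013]
tcp_rot: [[0.912, 0.41, 0.003], [0.41, -0.912, -0.002], [0.002, 0.003, -1.0]]
force: [-0.3, -0.1, -1.1]
opening: 0.0491
gripper_force: 26.0
```

```bash
python3 - <<'E'
from h import *
s,im,d,W=wr(); held(s,d,W,22)
W[...,2][np.linalg.norm(W-s['tool_pos'],axis=-1)<.06]=9
stack(W);feat(W,'SSC',(.588,-.3025),.05,.08,.09)
rel(587.7,-302.5,190,-49)
E
```

```text
held 7381 [-25.1 -22.    1.3] [24.8 22.  13.4] [4.  0.1 3.4]
SR 0
SS 0
LR 2502 z 0.0416 rect [ 466.5 -173.3] [58.9 58.6] 84.2 circ [ 466.3 -173.4] 30.0
LS 1177 z 0.0254 rect [ 464.1 -171.3] [67.9 67.9] 89.4 circ [ 464.6 -171.1] 46.2
SSC 1544 z 0.0848 rect [ 587.4 -301.3] [48.7 49.6] 40.6 circ [ 587.1 -301.2] 32.6
t 11.35 pos [ 463.6 -173.9  199.5] yang -65.8 tilt [ 0.04 -0.03  0.  ] F [-0.4 -0.5 -0.6] open 49.3 gf 26.1 
 slide [ 60.4 168.2   9.7] dz -16.8 j6 41.0
```

Scaled: 167 mm is 0.2227, 150 mm is 0.2, -16.4 degrees is -0.1822.

>>> play_rows(slide=[[0.0133,0.0333,0],[0.0333,0.0867,0],[0.0533,0.1467,0],[0.0733,0.2,0],[0.0807,0.2227,0],[0.0807,0.2227,0.04],[0.0807,0.2227,0.0867],[0.0807,0.2227,0.1133],[0.0807,0.2227,0.124],[0.0807,0.2227,0.124]], delta_rot=[[0,0,-0.0222],[0,0,-0.0667],[0,0,-0.1111],[0,0,-0.1556],[0,0,-0.1822],[0,0,-0.1822],[0,0,-0.1822],[0,0,-0.1822],[0,0,-0.1822],[0,0,-0.1822]])

```text
t: 12.6
tool_pos: [0.5874, -0.3014, 0.1064]
tcp_rot: [[0.759, 0.651, 0.0], [0.651, -0.759, -0.0], [-0.0, 0.0, -1.0]]
force: [0.1, 0.2, -0.2]
opening: 0.049
gripper_force: 26.1
```

```bash
python3 - <<'E'
from h import *
rel(587.3,-301.7,100.4,-49.4)
E
```

```text
t 12.6 pos [ 587.4 -301.4  106.4] yang -49.4 tilt [0.01 0.   0.  ] F [ 0.1  0.2 -0.2] open 49.0 gf 26.1 
 slide [-0.2  0.2  6. ] dz 0.0 j6 19.0
```

Scaled: 6.5 mm is 0.0087, 6 mm is 0.008.

>>> play_rows(slide=[[0,0,0.0027],[0,0,0.0053],[0,0,0.008],[0,0,0.0087],[0,0,0.0087]], delta_rot=[[0,0,0],[0,0,0],[0,0,0],[0,0,0],[0,0,0]])

```text
t: 13.22
tool_pos: [0.5876, -0.3016, 0.101]
tcp_rot: [[0.759, 0.651, 0.001], [0.651, -0.759, -0.001], [0.0, 0.001, -1.0]]
force: [-1.2, 0.5, 4.3]
opening: 0.0493
gripper_force: 26.6
```

Scaled: -110 mm is -0.1467, -100 mm is -0.1333.

>>> play_rows(slide=[[0,0,0],[0,0,0],[0,0,0],[0,0,-0.0267],[-0.0133,0,-0.08],[-0.0533,0,-0.1333],[-0.08,0,-0.1467],[-0.08,0,-0.1467]], delta_rot=[[0,0,0],[0,0,0],[0,0,0],[0,0,0],[0,0,0],[0,0,0],[0,0,0],[0,0,0]], gripper=0.6)

```text
t: 14.22
tool_pos: [0.5412, -0.3415, 0.2111]
tcp_rot: [[0.76, 0.65, 0.002], [0.65, -0.76, -0.001], [0.0, 0.002, -1.0]]
force: [0.4, -0.4, -0.0]
opening: 0.0686
gripper_force: 0.0
```

```bash
python3 - <<'E'
from h import *
s,im,d,W=wr(); feat(W,'SSlid placed',(.5873,-.3017),.045,.091,.105)
m=(np.hypot(W[...,0]-.5873,W[...,1]+.3017)<.022);P=W[m]
A=np.c_[P[:,:2],np.ones(len(P))];print(np.linalg.lstsq(A,P[:,2],rcond=None)[0])
rel(466.4,-173.3,190,-65.8)
E
```

```text
SSlid placed 3650 z 0.0975 rect [ 586.6 -301.1] [49.1 50.3] 40.5 circ [ 587. -301.] 33.7
[-1.03525744e-03 -7.19767407e-05  9.82295174e-02]
t 14.28 pos [ 541.5 -340.5  209.4] yang -49.4 tilt [-0.04 -0.01  0.  ] F [ 1.5  0.1 -0.5] open 68.2 gf 0.0 
 slide [  51.7 -175.8   19.5] dz 16.4 j6 14.0
```

>>> play_rows(slide=[[0.0133,-0.0467,0],[0.0333,-0.1067,0],[0.0533,-0.1733,0],[0.0667,-0.22,0],[0.0687,-0.2347,0.0267],[0.0687,-0.2347,0.1],[0.0687,-0.2347,0.1667],[0.0687,-0.2347,0.2067],[0.0687,-0.2347,0.2213],[0.0687,-0.2347,0.2213]], delta_rot=[[0,0,0],[0,0,0],[0,0,0],[0,0,0],[0,0,0],[0,0,0],[0,0,0],[0,0,0],[0,0,0],[0,0,0]], gripper=0.85)

```text
t: 15.52
tool_pos: [0.4661, -0.1728, 0.0432]
tcp_rot: [[0.759, 0.652, -0.002], [0.652, -0.759, 0.001], [-0.001, -0.002, -1.0]]
force: [0.0, 0.1, 0.2]
opening: 0.0793
gripper_force: 0.0
```

>>> play_rows(slide=[[0,0,0],[0,0,0],[0,0,0],[0,0,0]], delta_rot=[[0,0,0],[0,0,0],[0,0,0],[0,0,0]], gripper=0.2)

```text
t: 16.02
tool_pos: [0.4672, -0.1736, 0.0456]
tcp_rot: [[0.759, 0.651, 0.003], [0.651, -0.759, -0.001], [0.001, 0.003, -1.0]]
force: [-1.1, 1.3, 5.9]
opening: 0.0586
gripper_force: 26.7
```

Scaled: -170 mm is -0.2267, -165 mm is -0.22.

>>> play_rows(slide=[[0,0,-0.0133],[0,0,-0.0533],[0,0,-0.1067],[0,0,-0.1733],[0,0,-0.22],[0,0,-0.2267],[0,0,-0.2267]], delta_rot=[[0,0,0],[0,0,0],[0,0,0],[0,0,0],[0,0,0],[0,0,0],[0,0,0]])

```text
t: 16.9
tool_pos: [0.466, -0.1733, 0.2134]
tcp_rot: [[0.759, 0.651, -0.0], [0.651, -0.759, 0.0], [-0.0, -0.0, -1.0]]
force: [0.1, -0.1, -0.4]
opening: 0.0584
gripper_force: 27.0
```

```bash
python3 - <<'E'
from h import *
s,im,d,W=wr(); held(s,d,W,26)
W[...,2][np.linalg.norm(W-s['tool_pos'],axis=-1)<.06]=9
stack(W)
rel(615.5,20.5,200)
E
```

```text
held 8772 [-30.7 -26.    2.2] [29.6 26.  16.4] [ 3.4 -0.7  4.1]
SR 0
SS 0
LR 0
LS 3315 z 0.0255 rect [ 463.9 -171.3] [68.  68.1] 89.5 circ [ 464.1 -171.7] 46.0
t 16.95 pos [ 465.8 -173.1  212.5] yang -49.4 tilt [-0.1   0.05  0.  ] F [-0.  -0.5 -1.1] open 58.0 gf 27.0 
 slide [239.8 -49.5  12.3] dz 0 j6 25.0
```

Scaled: 165 mm is 0.22, -49.5 mm is -0.066.

>>> play_rows(slide=[[0.02,-0.0067,0],[0.0667,-0.02,0],[0.12,-0.036,0],[0.1733,-0.052,0],[0.2067,-0.0627,0],[0.22,-0.066,0],[0.22,-0.066,0]], delta_rot=[[0,0,0],[0,0,0],[0,0,0],[0,0,0],[0,0,0],[0,0,0],[0,0,0]])

```text
t: 17.82
tool_pos: [0.5592, -0.0279, 0.213]
tcp_rot: [[0.758, 0.652, -0.001], [0.652, -0.758, -0.0], [-0.001, -0.001, -1.0]]
force: [-0.6, 0.9, -0.3]
opening: 0.0581
gripper_force: 27.0
```

```bash
python3 - <<'E'
from h import *
s,im,d,W=wr(); held(s,d,W,26)
W[...,2][np.linalg.norm(W-s['tool_pos'],axis=-1)<.06]=9
feat(W,'LRC',(.6155,.0205),.05,.095,.105)
rel(615.5,20.5,116.1)
E
```

```text
held 8789 [-30.1 -26.    1.6] [29.3 26.  16.3] [ 3.4 -0.7  4.1]
LRC 1601 z 0.1004 rect [615.7  22.2] [56.4 57.8] 39.7 circ [615.5  22.2] 29.1
t 17.88 pos [559.  -28.5 213.3] yang -49.4 tilt [-0.03  0.05  0.  ] F [-0.3  0.4 -0.3] open 58.1 gf 27.0 
 slide [74.9 -0.4 97.1] dz 0 j6 43.0
```

Scaled: 92 mm is 0.1227, 90 mm is 0.12.

>>> play_rows(slide=[[0.0267,0,0],[0.0667,-0.0013,0],[0.0933,-0.0013,0],[0.1013,-0.0013,0.02],[0.1013,-0.0013,0.0733],[0.1013,-0.0013,0.1067],[0.1013,-0.0013,0.12],[0.1013,-0.0013,0.1227],[0.1013,-0.0013,0.1227]], delta_rot=[[0,0,0],[0,0,0],[0,0,0],[0,0,0],[0,0,0],[0,0,0],[0,0,0],[0,0,0],[0,0,0]])

```text
t: 19.0
tool_pos: [0.6167, 0.0216, 0.123]
tcp_rot: [[0.759, 0.651, 0.002], [0.651, -0.759, -0.0], [0.001, 0.001, -1.0]]
force: [-0.2, 0.4, 0.4]
opening: 0.0581
gripper_force: 27.0
```

```bash
python3 - <<'E'
from h import *
rel(615.8,22,116.1)
E
```

```text
t 19.0 pos [616.7  21.6 123. ] yang -49.4 tilt [ 0.08 -0.08  0.  ] F [-0.2  0.4  0.4] open 58.1 gf 27.0 
 slide [-0.5 -0.9  6.9] dz 0 j6 48.0
```

>>> play_rows(slide=[[-0.0007,-0.0007,0.0027],[-0.0007,-0.0007,0.0053],[-0.0007,-0.0007,0.008],[-0.0007,-0.0007,0.01],[-0.0007,-0.0007,0.01]], delta_rot=[[0,0,0],[0,0,0],[0,0,0],[0,0,0],[0,0,0]])

```text
t: 19.62
tool_pos: [0.6163, 0.022, 0.1167]
tcp_rot: [[0.759, 0.651, 0.003], [0.651, -0.759, -0.0], [0.002, 0.002, -1.0]]
force: [-3.9, 0.0, 10.0]
opening: 0.0584
gripper_force: 27.9
```

Scaled: -100 mm is -0.1333, -90 mm is -0.12.

>>> play_rows(slide=[[0,0,0],[0,0,0],[0,0,0],[0,0,-0.0267],[-0.0133,0,-0.08],[-0.0533,0,-0.12],[-0.0933,0,-0.1333],[-0.0933,0,-0.1333]], delta_rot=[[0,0,0],[0,0,0],[0,0,0],[0,0,0],[0,0,0],[0,0,0],[0,0,0],[0,0,0]], gripper=0.85)

```text
t: 20.62
tool_pos: [0.5624, -0.0246, 0.2175]
tcp_rot: [[0.76, 0.65, 0.005], [0.65, -0.76, -0.001], [0.003, 0.004, -1.0]]
force: [0.1, -0.4, -0.7]
opening: 0.0789
gripper_force: 0.0
```

```bash
python3 - <<'E'
from h import *
s,im,d,W=wr(); feat(W,'LRlid placed',(.6155,.0217),.045,.107,.12)
m=(np.hypot(W[...,0]-.6155,W[...,1]-.0217)<.025);P=W[m]
A=np.c_[P[:,:2],np.ones(len(P))];print(np.linalg.lstsq(A,P[:,2],rcond=None)[0])
rel(464,-171.4,190,-90.5)
E
```

```text
LRlid placed 4579 z 0.1127 rect [615.8  22.1] [59.1 58.8] 84.5 circ [615.7  22.4] 30.0
[0.00137783 0.00345987 0.11177088]
t 20.68 pos [562.7 -23.9 216.2] yang -49.4 tilt [ 0.12 -0.12  0.  ] F [ 0.4  0.4 -0.4] open 78.8 gf 0.0 
 slide [-170.9   47.8   25.9] dz 41.1 j6 43.0
```

Scaled: 190 mm is 0.2533, 170 mm is 0.2267, 41.1 degrees is 0.4567.

>>> play_rows(slide=[[-0.0267,0.008,0],[-0.0733,0.02,0],[-0.1267,0.036,0],[-0.18,0.0507,0],[-0.22,0.0613,0],[-0.228,0.064,0.0267],[-0.228,0.064,0.1],[-0.228,0.064,0.1733],[-0.228,0.064,0.2267],[-0.228,0.064,0.2467],[-0.228,0.064,0.2533],[-0.228,0.064,0.2533]], delta_rot=[[0,0,0.0556],[0,0,0.1444],[0,0,0.2333],[0,0,0.3222],[0,0,0.4],[0,0,0.4567],[0,0,0.4567],[0,0,0.4567],[0,0,0.4567],[0,0,0.4567],[0,0,0.4567],[0,0,0.4567]], gripper=1.0)

```text
t: 22.18
tool_pos: [0.465, -0.1717, 0.0257]
tcp_rot: [[1.0, -0.008, 0.002], [-0.008, -1.0, -0.001], [0.002, 0.001, -1.0]]
force: [-0.2, -0.2, -0.3]
opening: 0.0854
gripper_force: 0.0
```

```bash
python3 - <<'E'
from h import *
rel(464,-171.4,26.5,-90.5)
E
```

```text
t 22.18 pos [ 465.  -171.7   25.7] yang -90.5 tilt [ 0.05 -0.12  0.  ] F [-0.2 -0.2 -0.3] open 85.4 gf 0.0 
 slide [-1.  -0.3 -0.8] dz 0.0 j6 66.0
```

>>> play_rows(slide=[[0,0,0],[0,0,0],[0,0,0],[0,0,0]], delta_rot=[[0,0,0],[0,0,0],[0,0,0],[0,0,0]], gripper=0.4, grip_force=30)

```text
t: 22.68
tool_pos: [0.465, -0.1718, 0.0262]
tcp_rot: [[1.0, -0.008, 0.003], [-0.008, -1.0, -0.001], [0.003, 0.001, -1.0]]
force: [-0.5, -0.1, 6.0]
opening: 0.0668
gripper_force: 33.6
```

Scaled: -190 mm is -0.2533, -175 mm is -0.2333.

>>> play_rows(slide=[[0,0,-0.0133],[0,0,-0.0533],[0,0,-0.1067],[0,0,-0.1733],[0,0,-0.2333],[0,0,-0.2533],[0,0,-0.2533]], delta_rot=[[0,0,0],[0,0,0],[0,0,0],[0,0,0],[0,0,0],[0,0,0],[0,0,0]])

```text
t: 23.55
tool_pos: [0.4641, -0.1715, 0.2148]
tcp_rot: [[1.0, -0.008, 0.001], [-0.008, -1.0, -0.001], [0.001, 0.001, -1.0]]
force: [0.5, -0.1, -0.4]
opening: 0.0668
gripper_force: 34.0
```

```bash
python3 - <<'E'
from h import *
s,im,d,W=wr(); held(s,d,W,30)
rel(460,161,215,-69.7)
E
```

```text
held 14029 [-35.2 -30.   -1.6] [33.7 30.   9.8] [ 5.2 -0.2  0.6]
t 23.6 pos [ 463.6 -171.3  213.2] yang -90.5 tilt [-0.03  0.07  0.  ] F [-0.3  0.6 -1.3] open 66.8 gf 34.0 
 slide [  -6.3 -332.2   -1.6] dz -20.8 j6 66.0
```

Scaled: -300 mm is -0.4, -275 mm is -0.3667, -20.8 degrees is -0.2311.

>>> play_rows(slide=[[-0.0067,-0.02,0],[-0.0213,-0.0733,0],[-0.04,-0.1333,0],[-0.0573,-0.1933,0],[-0.076,-0.2533,0],[-0.0933,-0.3133,0],[-0.1093,-0.3667,0],[-0.12,-0.4,0],[-0.12,-0.4,0],[-0.12,-0.4,0]], delta_rot=[[0,0,-0.0111],[0,0,-0.0444],[0,0,-0.0889],[0,0,-0.1333],[0,0,-0.1778],[0,0,-0.2111],[0,0,-0.2311],[0,0,-0.2311],[0,0,-0.2311],[0,0,-0.2311]])

```text
t: 24.85
tool_pos: [0.376, 0.129, 0.2135]
tcp_rot: [[0.938, 0.348, -0.001], [0.348, -0.938, -0.001], [-0.001, 0.0, -1.0]]
force: [0.6, 0.4, 0.7]
opening: 0.0664
gripper_force: 34.0
```

```bash
python3 - <<'E'
from h import *
s,im,d,W=wr(); held(s,d,W,30)
W[...,2][np.linalg.norm(W-s['tool_pos'],axis=-1)<.06]=9
feat(W,'LSC',(.46,.161),.06,.105,.115)
rel(460,161,122.6,-69.7)
E
```

```text
held 14037 [-35.2 -30.   -1.4] [34.1 30.   9.7] [ 5.5 -0.   0.6]
LSC 2645 z 0.1103 rect [459.4 162.4] [65.7 66.5] 18.9 circ [459.5 162.6] 45.3
t 24.9 pos [376.2 128.8 213.7] yang -69.7 tilt [0.01 0.06 0.  ] F [0.1 0.6 0.3] open 67.0 gf 34.0 
 slide [89.8 -1.2 91. ] dz -0.0 j6 83.0
```

Scaled: 90 mm is 0.12, -2.3 mm is -0.0031, 0.5 degrees is 0.0056.

>>> play_rows(slide=[[0.0267,0,0],[0.0733,-0.0013,0],[0.1067,-0.0027,0],[0.12,-0.0031,0.0133],[0.12,-0.0031,0.0667],[0.12,-0.0031,0.1],[0.12,-0.0031,0.112],[0.12,-0.0031,0.1133],[0.12,-0.0031,0.1133]], delta_rot=[[0,0,0.0056],[0,0,0.0056],[0,0,0.0056],[0,0,0.0056],[0,0,0.0056],[0,0,0.0056],[0,0,0.0056],[0,0,0.0056],[0,0,0.0056]])

```text
t: 26.02
tool_pos: [0.4605, 0.1628, 0.1304]
tcp_rot: [[0.941, 0.339, 0.002], [0.339, -0.941, 0.0], [0.002, 0.0, -1.0]]
force: [1.1, 1.0, -0.1]
opening: 0.0669
gripper_force: 34.0
```

```bash
python3 - <<'E'
from h import *
rel(460,162,122.6,-70.2)
E
```

```text
t 26.02 pos [460.5 162.8 130.4] yang -70.2 tilt [ 0.01 -0.11  0.  ] F [ 1.1  1.  -0.1] open 66.9 gf 34.0 
 slide [-0.7  0.5  7.8] dz 0.0 j6 85.0
```

Scaled: 8 mm is 0.0107, 7.5 mm is 0.01.

>>> play_rows(slide=[[-0.0007,0.0007,0.0027],[-0.0007,0.0007,0.0053],[-0.0007,0.0007,0.008],[-0.0007,0.0007,0.01],[-0.0007,0.0007,0.0107],[-0.0007,0.0007,0.0107]], delta_rot=[[0,0,0],[0,0,0],[0,0,0],[0,0,0],[0,0,0],[0,0,0]])

```text
t: 26.78
tool_pos: [0.4603, 0.1623, 0.1233]
tcp_rot: [[0.941, 0.339, 0.002], [0.339, -0.941, 0.001], [0.002, 0.0, -1.0]]
force: [-4.8, -1.2, 10.1]
opening: 0.0665
gripper_force: 35.1
```

Scaled: -100 mm is -0.1333, -90 mm is -0.12.

>>> play_rows(slide=[[0,0,0],[0,0,0],[0,0,0],[0,0,-0.0267],[-0.0067,0,-0.08],[-0.0533,0,-0.12],[-0.1067,0,-0.1333],[-0.12,0,-0.1333],[-0.12,0,-0.1333]], delta_rot=[[0,0,0],[0,0,0],[0,0,0],[0,0,0],[0,0,0],[0,0,0],[0,0,0],[0,0,0],[0,0,0]], gripper=1.0)

```text
t: 27.9
tool_pos: [0.375, 0.1315, 0.2211]
tcp_rot: [[0.941, 0.339, 0.0], [0.339, -0.941, 0.0], [0.0, 0.0, -1.0]]
force: [0.7, 0.4, 0.2]
opening: 0.0853
gripper_force: 0.0
```

```bash
python3 - <<'E'
from h import *
rel(376,130,220)
s,im,d,W=wr(); feat(W,'LSlid placed',(.4596,.162),.055,.117,.13)
m=(np.hypot(W[...,0]-.4596,W[...,1]-.162)<.03)&(W[...,2]<.14);P=W[m]
A=np.c_[P[:,:2],np.ones(len(P))];print(np.linalg.lstsq(A,P[:,2],rcond=None)[0])
im,d=read_camera('scene');W=world('scene',d);cv2.imwrite('pics/end.png',cv2.resize(im[...,::-1],(800,600)))
feat(W,'SR',(.57,.325),.045,.079,.09);feat(W,'SS',(.588,-.302),.05,.092,.103);feat(W,'LR',(.616,.021),.05,.107,.118);feat(W,'LS',(.46,.161),.06,.117,.127)
feat(W,'mug',(.468,-.006),.08,.03,.095);feat(W,'mill',(.681,-.161),.05,.03,.125)
E
```

```text
t 27.9 pos [375.  131.5 221.1] yang -70.2 tilt [ 0.01 -0.02  0.  ] F [0.7 0.4 0.2] open 85.3 gf 0.0 
 slide [0.4 1.8 1.1] dz 0 j6 84.0
LSlid placed 8425 z 0.1226 rect [460.  163.4] [66.9 68.6] 19.7 circ [460.1 163.6] 46.5
[0.00074328 0.00196136 0.12205956]
SR 191 z 0.0844 rect [569.6 323.9] [36.8 42.9] 50.1 circ [570.4 324.1] 22.1
SS 763 z 0.0972 rect [ 587.6 -303.2] [52.2 50.9] 40.9 circ [ 587.5 -302.9] 33.8
LR 664 z 0.1125 rect [616.9  20. ] [58.8 58.9] 10.9 circ [615.9  20.4] 30.7
LS 671 z 0.1231 rect [460.8 161.7] [69.4 71.2] 19.4 circ [460.8 161.1] 45.7
mug 1558 z 0.0646 rect [464.    3.3] [ 80.2 104.1] 30.2 circ [471.1  10.4] 56.8
mill 920 z 0.0854 rect [ 686.1 -162.8] [41.6 34.3] 54.7 circ [ 684.2 -161.1] 21.3
```

View pics/end.png

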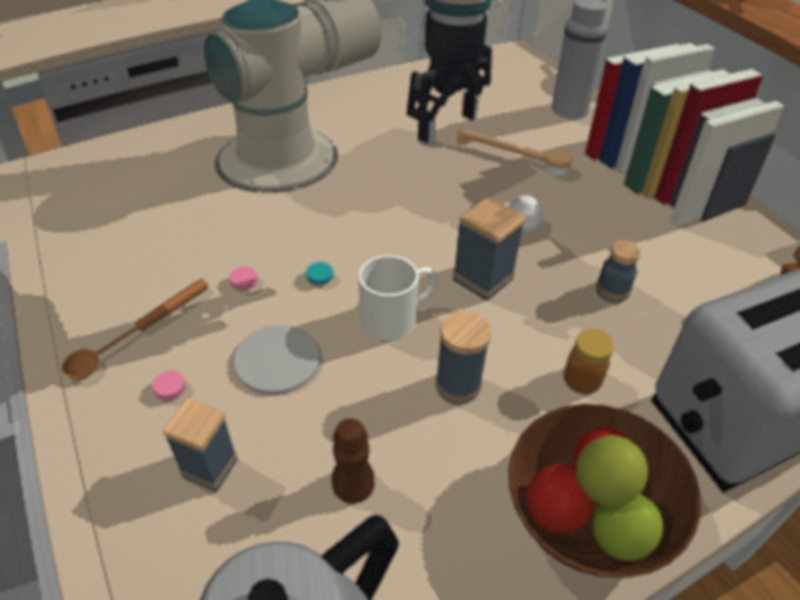

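All four canisters are closed: large square (490,215), large round (465,330), small square (197,423) and small round (624,252). The lids are level, the mug and mill have not moved, and the gripper is clear of everything.

```bash
python3 -c "
from rig import *
print(sign_off())"
```

```text
the job is handed in; nothing more can be done
None
```

I closed all four canisters with their own lids, seated level and square, left the mug and pepper mill where they stood, and handed the job in after about 28 s of robot time; the sign-off gave no verdict.

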